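# Unlock and start the dust extractor from the bench console

## Robot

A 7-joint arm with a two-finger parallel gripper is mounted at the origin on the work surface. World frame = base frame: x ahead of the robot, y to its left, z up, the work surface at z = 0. Lengths are in m, angles in rad, forces in N, time in s.
With the tool pointing down it reaches from about 0.35 to 0.9 m from the base axis. Payload 19.9 kg.
Tool frame: the origin (TCP) lies at the very end of the fingers, on their centre line; the grasp point (between the pads) lies 19 mm behind it; z points along the fingers, y is the line along which they close (so a half turn about z gives the same grasp; the last joint's range is limited). The gripper opens to 94 mm and grips with 3 to 60 N. Pads are 16 mm wide; open, the fingers measure 119 mm over their backs; the gripper's body (75 mm by 177 mm) begins 78 mm behind the grasp point.
Start: joints at [-1.268, 0.417, -0.01, 1.614, 0.005, 1.111, -0.053], TCP at [0.211, 0.588, 0.205] pointing down, gripper open.
Joint ranges: [-2.81, 2.81], [-0.39, 2.02], [-1.27, 1.25], [0.06, 2.57], [-1.19, 4.33], [0.19, 2], [-2.82, 2.82]. Speed limits (rad/s): [1.89, 1.89, 2.39, 2.39, 3.01, 3.01, 3.01].

## Interface

Orientations are given as a 3x3 rotation matrix whose columns are the frame's x, y, z axes.
In Python, from cell import bot, viewer gives the robot as it stands. The module is installed in compiled form; this text tells all that it offers. Calls block until the motion is done:
- bot.movep(position, orientation): joint-space move of the TCP to a pose.
- bot.move_straight(position, velocity=0.15, rot=None, max_force=None): straight line of the TCP; rot=None keeps the orientation; velocity is the mean speed in m/s. With max_force (N) it stops when the force on the tool has changed by that much, and returns True; else False.
- bot.movej(angles): joint-space move.
- bot.gripper_to(opening, strength=None): finger opening in m; strength is the grip in N (None keeps the last); returns when the fingers have stopped.
- bot.wait(seconds).
- bot.solve_ik(position, orientation): joint angles nearest the present ones, or None.
- bot.read_state(): the state.
- viewer.snapshot(name): name is "side" or "top"; returns a dict with "img" (384x512x3 uint8, red, green, blue), "vfov" (degrees; the focal length in pixels is half the picture's height over the tangent of half this angle, whatever the lens; pixels are square), "cx", "cy" (the principal point, pixels), "D" ([k1, k2, p1, p2, k3] as OpenCV has them; the pictures are not rectified), "origin" and "rotation" of the camera in the world. Camera axes: x right, y up, looking along -z (the intrinsics and any distortion apply to the point x, -y, -z); pixel columns grow to the right and rows downward; lengths in m; the calibration is good to about 2 mm. A picture is of the moment at which its call begins. There is no depth.
A pose or a line that the arm cannot do raises bot.MotionError and nothing moves.
- bot.job_done(): hands the job in; it is judged then, once.
The state is a dict: "clock": time; "q": joint angles; "joint_vel": joint speeds; "effort": joint torques, N m; "ee_pos": TCP position; "ee_rot": TCP orientation; "wrist_force": force on the tool from outside, world axes, zero at the start; "moment": the same for the moment, N m; "width": finger opening in m; "gripper_force": force on a finger pad.
Only numpy, scipy, OpenCV 4.12 (cv2) and the standard library are available. Lean on these libraries where they do the work, as an engineer would, in place of code of your own. Each camera call takes 0.05 s, during which the arm holds its last target. There are 200 camera calls.

## Task

Start the dust extractor from the console on the bench. Slide the steel lock-out keeper all the way up the sloping panel so that it frees the start switch; only then twist the big winged switch clockwise to its stop, keep it there for about a second, and let go so that it springs back. Leave the keeper up, and do not shift the mug, dish or rasp.

Things in the scene. Friction and masses are not known exactly. Their poses are not given: they have to be found in the camera images.
- console: Grey wedge-shaped console fixed to the bench, 190 mm deep, 190 mm wide, 45 mm high in front, 150 mm at the back. Its white panel slopes up at 30 degrees from level, facing up and -x of its frame (roughly towards the robot). Origin: centre of the underside; x points from the low front to the high back, z up.
- switch_grip (a point): On the turning axis of the start switch, 33 mm above the panel, the height to grip at. The switch is a black winged bar: 70 mm long, 20 mm wide, from 6 to 46 mm above the panel, on a round skirt of 27 mm radius, 6 mm high. Frame turns with it: z along the axis, square out of the panel (30 degrees from vertical); x along the bar, up the slope at rest; y across the bar (squeeze along y).
- switch (a joint): Turn of the start switch (rad): 0 at rest, grows clockwise as seen looking onto the panel (that is, negative about the z axis of switch_grip), hard stop at 1.05 rad (60 degrees). A spring drives it back to 0, with 0.06 N m at rest and 0.22 N m at the stop; it returns by itself in about half a second when let go.
- keeper_grip (a point): Middle of the steel keeper's upright tab, 32 mm above the panel, the height to grip at (locked: 62 mm upslope of the switch axis). Tab 26 mm wide (y), 18 mm thick (x), top 50 mm above the panel, on a 5 mm plate. A fork, prongs 12 mm high, straddles the upper wing and blocks the switch. x up the slope (the way it slides), z out of the panel; squeeze along y. Rails 7 mm high at y = 24 to 30 mm.
- keeper (a joint): Travel of the keeper up the slope (m): near 0 locked, 0.045 at its upper stop. Friction of about 3 N, it stays where it is left. The fork is clear of the switch from about 0.02.
- mug: Blue enamel mug, 84 mm across, 85 mm high, stands upright beside the console. Origin: centre of the underside.
- dish: Round stainless steel parts dish, 124 mm across, 28 mm high, beside the console. Origin: centre of the underside.
- rasp: Steel wood rasp with a wooden handle, 305 mm long, 28 mm wide, 26 mm high, lies on the bench between console and robot, across. Origin: under its middle, x along it.

How it is judged:
By the outcome, as a careful person would: the job done as asked, in the order asked, and still so for the second after the job is handed in, with the robot touching nothing.
It also fails if it takes over 48 s, if anything falls off the work surface, if the arm or the gripper's body presses on something with over 40 N, if the wrist force passes 120 N, or if a joint passes its speed limit or range.

## Working session

There is one attempt and no reset: what is moved stays moved. The work goes in short steps, each a Python script; the robot and the scene stay as the last script left them, time stands still between calls to the robot, and variables do not carry over. Pictures are saved under pics/ and viewed, at most 10 in all, crops included, and the job is handed in when it is done.

```bash
mkdir -p pics; ls; python3 - <<'E'
from cell import bot, viewer
import cv2,numpy as np,pickle
d={}
for n in("side","top"):
    s=viewer.snapshot(n);d[n]=s;cv2.imwrite(f"pics/{n}0.png",s["img"][:,:,::-1])
    print(n,{k:v for k,v in s.items() if k!="img"})
pickle.dump(d,open("s0.pkl","wb"))
print(bot.read_state()["clock"])
E
```

```text
pics
side {'vfov': 51.48085349147938, 'cx': 256.253324359583, 'cy': 196.0070802952233, 'D': array([-0.13367771,  0.        ,  0.        ,  0.        ,  0.        ]), 'origin': array([ 0.45942789, -0.52248034,  0.80675865]), 'rotation': array([[ 0.99605352,  0.06547839, -0.05991633],
       [-0.08849223,  0.78453489, -0.61373784],
       [ 0.00681989,  0.61661787,  0.78723306]])}
top {'vfov': 53.479004627523466, 'cx': 254.17513630451467, 'cy': 190.58879519969196, 'D': array([0.04284078, 0.        , 0.        , 0.        , 0.        ]), 'origin': array([0.45589187, 0.0549468 , 0.93502739]), 'rotation': array([[ 0.01106585,  0.99526105, -0.09660741],
       [-0.99972496,  0.01300957,  0.0195132 ],
       [ 0.02067755,  0.09636491,  0.99513127]])}
0.1
```

View pics/side0.png

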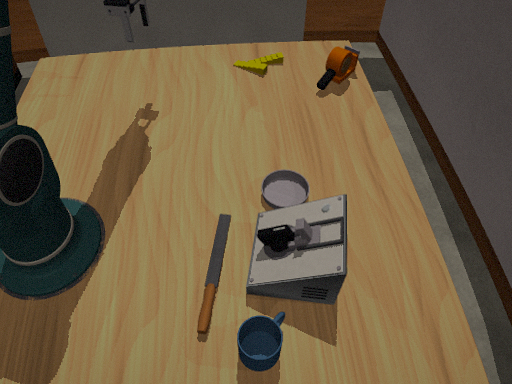

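View pics/top0.png

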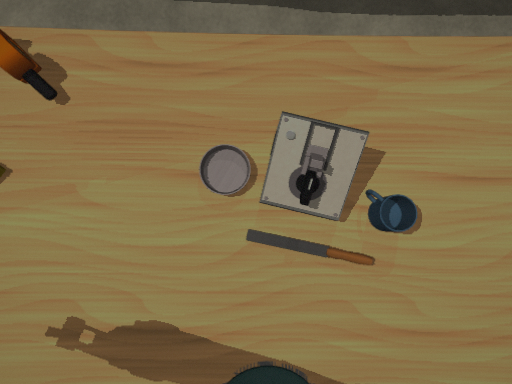

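The side view shows the console panel at about (250–346, 197–287), with the switch at (277,238) and the keeper tab at (303,230). In the top view the panel corners are about (282,112), (368,132), (340,220) and (262,203). The switch is at (309,185), the tab at (317,165), the mug at (392,212), the dish at (226,170) and the rasp at (310,247).

```bash
python3 - <<'E'
import cv2,pickle
d=pickle.load(open("s0.pkl","rb"))
import numpy as np
a=d["top"]["img"][100:230,250:380,::-1];b=d["side"]["img"][185:310,240:365,::-1]
def up(i,g):
    i=cv2.resize(i,None,fx=g,fy=g,interpolation=cv2.INTER_CUBIC)
    return np.clip(i.astype(float)*1.3,0,255).astype(np.uint8)
cv2.imwrite("pics/topc.png",up(a,4.5));cv2.imwrite("pics/sidec.png",up(b,4.5))
E
```

```text
(no output)
```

View pics/topc.png

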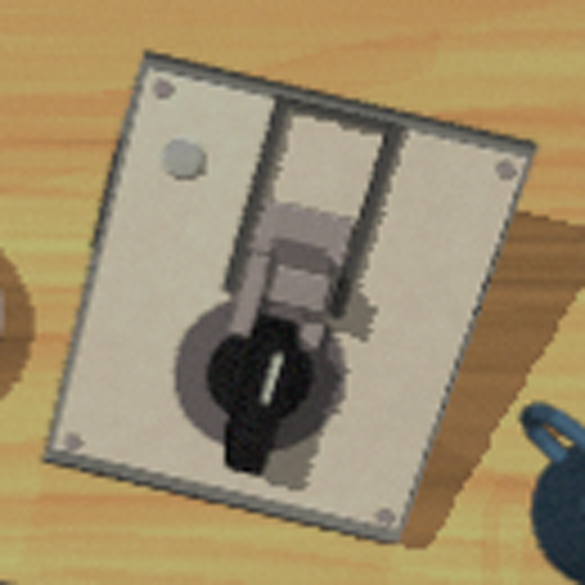

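View pics/sidec.png

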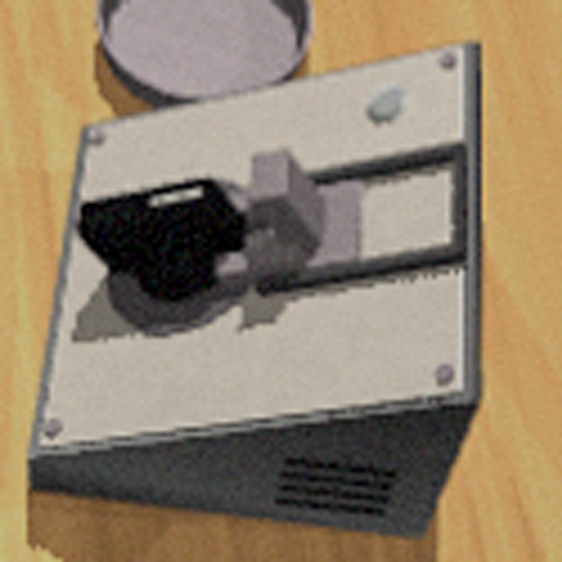

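The crops show four screws in both views, plus the skirt disc edge and the rails. I'll triangulate the screws for the panel frame, then find the skirt and tab by casting rays onto planes parallel to the panel.

```bash
cat > geo.py <<'E'
import numpy as np,cv2
def rays(s,pts):
    f=s["img"].shape[0]/2/np.tan(np.radians(s["vfov"])/2)
    K=np.array([[f,0,s["cx"]],[0,f,s["cy"]],[0,0,1]])
    u=cv2.undistortPoints(np.array(pts,float).reshape(-1,1,2),K,s["D"]).reshape(-1,2)
    r=np.c_[u[:,0],-u[:,1],-np.ones(len(u))]@np.array(s["rotation"]).T
    return np.array(s["origin"]),r/np.linalg.norm(r,axis=1)[:,None]
def tri(s1,p1,s2,p2):
    o1,r1=rays(s1,p1);o2,r2=rays(s2,p2);out=[]
    for a,b in zip(r1,r2):
        t=np.linalg.lstsq(np.c_[a,-b],o2-o1,rcond=None)[0]
        x,y=o1+t[0]*a,o2+t[1]*b;out.append(np.r_[(x+y)/2,np.linalg.norm(x-y)])
    return np.array(out)
def onplane(s,pts,p0,n):
    o,r=rays(s,pts);return o+r*(((p0-o)@n)/(r@n))[:,None]
E
python3 - <<'E'
import pickle;from geo import *
d=pickle.load(open("s0.pkl","rb"));T,S=d["top"],d["side"]
ct=lambda p:(np.array(p,float)+.5)/4.5-.5+[250,100]
cs=lambda p:(np.array(p,float)+.5)/4.5-.5+[240,185]
P=tri(T,ct([(163,89),(507,170),(385,517),(72,441)]),S,cs([(447,62),(443,374),(52,428),(95,136)]))
print(P.round(4));P=P[:,:3]
print("sides",np.linalg.norm(P-np.roll(P,-1,0),axis=1))
up=(P[0]+P[1]-P[2]-P[3]);lf=(P[0]+P[3]-P[1]-P[2])
print("slope",np.degrees(np.arcsin(up[2]/np.linalg.norm(up))),"yaw from up, lf",np.degrees([np.arctan2(up[1],up[0]),np.arctan2(-lf[0],lf[1])]))
g=np.arctan2(up[1]*2-lf[0],up[0]*2+lf[1]) if 0 else (np.arctan2(up[1],up[0])+np.arctan2(-lf[0],lf[1]))/2
h=np.array([np.cos(g),np.sin(g),0]);c,s=np.cos(np.pi/6),.5
X=h*c+[0,0,s];Z=-h*s+[0,0,c];Y=np.cross(Z,X);R=np.c_[X,Y,Z];c0=P.mean(0)
loc=lambda Q:(Q-c0)@R
print("screws local\n",loc(P).round(4))
def pl(s,p,hh):return loc(onplane(s,p,c0+Z*hh,Z))
from scipy.optimize import least_squares
for nm,s,p in(("top",T,ct([(175,375),(182,410),(200,430),(225,446),(343,370),(335,395),(196,325),(285,449)])),("side",S,cs([(110,280),(117,303),(135,322),(165,334),(195,334),(225,320),(248,298)]))):
    q=pl(s,p,.006)[:,:2];r=least_squares(lambda v:np.hypot(*(q-v[:2]).T)-v[2],[0,0,.027]);r2=least_squares(lambda v:np.hypot(*(q-v[:2]).T)-.027,[0,0])
    print(nm,"skirt",r.x.round(4),r2.x.round(4),r2.fun.round(4))
print("tab top T",pl(T,ct([(272,265),(330,277),(325,310),(268,300)]),.05).round(4))
print("tab top S",pl(S,cs([(252,155),(288,149),(296,185),(257,192)]),.05).round(4))
print("rail outer T",pl(T,ct([(272,97),(407,130),(227,286),(347,316)]),.007).round(4))
np.savez("panel.npz",R=R,c0=c0,yaw=g);print(c0,np.degrees(g))
# front/back edges of panel
print("panel corners T",pl(T,ct([(146,52),(536,145),(400,543),(44,460)]),0).round(4))
E
```

```text
[[ 0.685  -0.0261  0.1433  0.0014]
 [ 0.6482 -0.1883  0.1438  0.0014]
 [ 0.4877 -0.1516  0.0487  0.0016]
 [ 0.524   0.0108  0.0506  0.0032]]
sides [0.16624099 0.19011475 0.16646805 0.189368  ]
slope 29.65725368716972 yaw from up, lf [-12.89201166 -12.6991883 ]
screws local
 [[ 0.0947  0.083  -0.0008]
 [ 0.095  -0.0833 -0.0004]
 [-0.0951 -0.0831 -0.0004]
 [-0.0946  0.0834  0.0015]]
top skirt [-0.0327  0.002   0.0412] [-0.0407  0.0031] [0.0118 0.009  0.0063 0.006  0.0195 0.0147 0.0178 0.0095]
side skirt [-0.0275 -0.0031  0.0443] [-0.0336 -0.0227] [ 0.0131  0.0056 -0.0016 -0.0036  0.001   0.0063  0.0113]
tab top T [[ 0.0399  0.0164  0.05  ]
 [ 0.0408 -0.0106  0.05  ]
 [ 0.0247 -0.0129  0.05  ]
 [ 0.0231  0.0136  0.05  ]]
tab top S [[ 0.0218  0.0115  0.05  ]
 [ 0.0395  0.0107  0.05  ]
 [ 0.0447 -0.0097  0.05  ]
 [ 0.026  -0.0093  0.05  ]]
rail outer T [[ 0.1054  0.0333  0.007 ]
 [ 0.1049 -0.0312  0.007 ]
 [ 0.0105  0.0292  0.007 ]
 [ 0.0097 -0.0312  0.007 ]]
[ 0.58622727 -0.08881458  0.09662788] -12.79559998104472
panel corners T [[ 0.1106  0.0951  0.    ]
 [ 0.1103 -0.0919  0.    ]
 [-0.1066 -0.0945  0.    ]
 [-0.108   0.0954  0.    ]]
```

The screws form a clean 190 x 166 mm rectangle on a 29.7° slope. The tab centre is at local (0.032, 0.001), so the switch axis is at x = -0.030, which matches the dial ring's centre. Next I'll check IK.

```bash
cat > plan.py <<'E'
import numpy as np
from scipy.spatial.transform import Rotation as Ro
z=np.load("panel.npz");R,c0=z["R"],z["c0"]
def pos(x,h,y=.001): return c0+R@np.array([x,y,h])
def rot(sgn,cw=0.):   # tool z into panel, tool y = sgn*Y, turned clockwise by cw
    Y=sgn*R[:,1];Z=-R[:,2];return Ro.from_rotvec(cw*Z).as_matrix()@np.c_[np.cross(Y,Z),Y,Z]
KX,SX=.032,-.030
E
python3 - <<'E'
from plan import *
from cell import bot
for s in(1,-1):
    for nm,p,r in(("k hi",pos(KX,.15),rot(s)),("k",pos(KX,.013),rot(s)),("kup",pos(KX+.045,.013),rot(s)),("kup hi",pos(KX+.045,.1),rot(s)),("s hi",pos(SX,.1),rot(s)),("s",pos(SX,.014),rot(s)),("s60",pos(SX,.014),rot(s,1.08)),("s60hi",pos(SX,.12),rot(s,1.08))):
        q=bot.solve_ik(p,r);print(s,nm,p.round(3),None if q is None else np.round(q,2))
E
```

```text
1 k hi [ 0.54  -0.077  0.243] [-0.93 -0.09  0.92  2.2   0.37  0.5   1.08]
1 k [ 0.607 -0.093  0.124] [-0.1   0.29  0.17  2.15  0.18  0.19  1.24]
1 kup [ 0.645 -0.101  0.146] [-0.22  0.32  0.34  2.05 -0.12  0.26  1.53]
1 kup hi [ 0.603 -0.092  0.222] [-0.62  0.15  0.74  2.09 -0.08  0.42  1.49]
1 s hi [ 0.512 -0.071  0.168] [-0.68  0.03  0.71  2.34  0.3   0.28  1.1 ]
1 s [ 0.554 -0.081  0.094] [ 0.37  0.29 -0.37  2.28  1.2   0.21  0.24]
1 s60 [ 0.554 -0.081  0.094] [ 0.37  0.29 -0.37  2.28  1.2   0.21 -0.84]
1 s60hi [ 0.503 -0.069  0.186] [-0.79 -0.05  0.79  2.34  0.44  0.35 -0.1 ]
-1 k hi [ 0.54  -0.077  0.243] [-0.45 -0.05  0.47  2.19  0.26  0.49 -1.97]
-1 k [ 0.607 -0.093  0.124] [-0.56  0.36  0.72  2.17 -0.74  0.23 -1.04]
-1 kup [ 0.645 -0.101  0.146] [-0.33  0.34  0.47  2.06 -0.29  0.27 -1.46]
-1 kup hi [ 0.603 -0.092  0.222] [-0.4   0.13  0.49  2.09  0.04  0.42 -1.75]
-1 s hi [ 0.512 -0.071  0.168] [-0.3   0.03  0.32  2.33  0.34  0.28 -2.09]
-1 s [ 0.554 -0.081  0.094] None
-1 s60 [ 0.554 -0.081  0.094] [ 0.84  0.4  -0.91  2.26  1.41  0.41  2.18]
-1 s60hi [ 0.503 -0.069  0.186] None
```

```bash
python3 - <<'E'
from plan import *
from cell import bot,viewer
import cv2
r=rot(1)
bot.gripper_to(.055,30)
bot.movep(pos(KX,.12),r)
st=bot.read_state();print(st["clock"],np.round(st["q"],2))
for h in(.08,.013):
    hit=bot.move_straight(pos(KX,h),.1,max_force=8)
    st=bot.read_state();print(hit,((st["ee_pos"]-c0)@R).round(4),np.round(st["q"],2),st["wrist_force"].round(1),st["clock"])
    if hit: break
for n in("side","top"): cv2.imwrite(f"pics/{n}1.png",viewer.snapshot(n)["img"][90:310,200:420,::-1].repeat(2,0).repeat(2,1))
E
```

```text
3.5 [-0.81  0.03  0.87  2.2   0.16  0.4   1.27]
False [0.032  0.0008 0.0801] [-0.68  0.16  0.79  2.2  -0.13  0.31  1.53] [-0.5  0.8  1.9] 4.05
False [0.0324 0.0011 0.0136] [-0.4   0.32  0.53  2.16 -0.41  0.19  1.79] [ 0.1  0.2 -0.4] 4.8667
```

```bash
cd pics; python3 -c "
import cv2,numpy as np
cv2.imwrite('pair1.png',cv2.resize(np.hstack([cv2.imread('side1.png'),cv2.imread('top1.png')]),(800,400)))"
```

```text
(no output)
```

View pics/pair1.png

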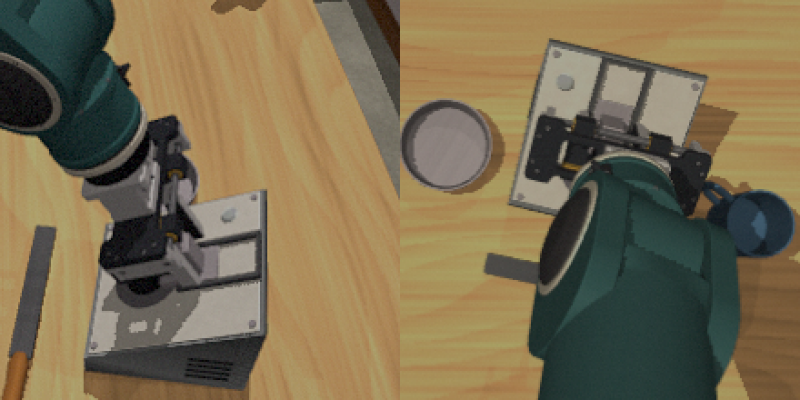

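In both views the fingers straddle the tab, at (190,265) in the left picture, and nothing else is touched. Next I'll grip and slide.

```bash
python3 - <<'E'
from plan import *
from cell import bot
def show(t):
    st=bot.read_state();print(t,((st["ee_pos"]-c0)@R).round(4),"q",np.round(st["q"],2),"F",(st["wrist_force"]@R).round(1),"w",round(st["width"],4),st["gripper_force"],st["clock"])
bot.gripper_to(.02,35);show("grip")
try:
    print(bot.move_straight(pos(KX+.052,.0135),.04,max_force=18));show("slid")
except bot.MotionError as e: print(e)
E
```

```text
grip [0.0321 0.0001 0.0131] q [-0.4   0.32  0.53  2.16 -0.41  0.19  1.79] F [-1.5 -5.2  5.5] w 0.0257 34.99343454837799 5.5333
True
slid [0.0744 0.     0.013 ] q [-0.4   0.35  0.55  2.06 -0.4   0.28  1.78] F [-2.6 -0.3 12.7] w 0.0258 34.99486327171326 6.575
```

```bash
python3 - <<'E'
from plan import *
from cell import bot,viewer
import cv2
def show(t):
    st=bot.read_state();print(t,((st["ee_pos"]-c0)@R).round(4),"F",(st["wrist_force"]@R).round(1),"w",round(st["width"],4),st["clock"])
show("before")
print(bot.move_straight(pos(KX+.054,.0125,0),.03,max_force=28));show("slid")
bot.wait(.2);show("settled")
p=bot.read_state()["ee_pos"]
bot.gripper_to(.055);show("open")
bot.move_straight(p+R[:,2]*.07,.15);show("up")
np.savez("kp.npz",p=p)
bot.move_straight(pos(SX,.085,0),.15);show("over switch")
cv2.imwrite("pics/s2.png",cv2.resize(viewer.snapshot("side")["img"][170:310,220:400,::-1],(720,560)))
E
```

```text
before [0.0744 0.     0.013 ] F [-2.6 -0.3 12.7] w 0.0258 6.575
True
slid [ 0.0745 -0.      0.0129] F [-2.7 -0.3 15.2] w 0.0256 6.825
settled [ 0.0745 -0.      0.0129] F [-3.5  0.1 14.1] w 0.0262 7.025
open [ 0.074  -0.0002  0.0124] F [-0.  1.  0.] w 0.0549 7.6667
up [0.0744 0.0006 0.0827] F [-0.4 -0.3 -0.9] w 0.055 8.2833
over switch [-0.0292  0.      0.0849] F [ 1.3  0.4 -0.4] w 0.0551 9.1333
```

View pics/s2.png

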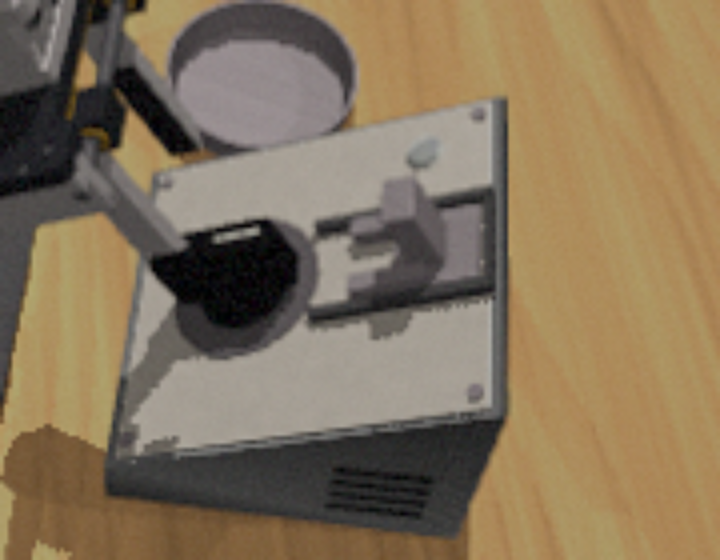

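The keeper is fully up: its plate's upper edge (487,250) is against the end rail at (490,250), and it hit the stop with more than 28 N. The fork is well clear of the switch. With the keeper at its stop, the axis should be at x ≈ -0.0315. I'll descend there now.

```bash
sed -i 's/SX=.*/SX=.032,-.0315/' plan.py; python3 - <<'E'
from plan import *
from cell import bot
def show(t):
    st=bot.read_state();print(t,((st["ee_pos"]-c0)@R).round(4),"q",np.round(st["q"],2),"F",(st["wrist_force"]@R).round(1),"w",round(st["width"],4),st["clock"])
h=.014
for tilt in(0,.03,.06,.1,.15):
    # tilt>0: tool leans nearer to vertical, about panel Y
    r=Ro.from_rotvec(tilt*R[:,1]).as_matrix()@rot(1)
    try:
        bot.move_straight(pos(SX,.06,0),.1,rot=r)
        hit=bot.move_straight(pos(SX,h,0),.08,max_force=8);print("tilt",tilt,hit);break
    except bot.MotionError as e: print(tilt,e)
show("down")
E
```

```text
0 the arm cannot follow that straight line within its joint ranges
0.03 the arm cannot follow that straight line within its joint ranges
tilt 0.06 False
down [-0.0316  0.      0.014 ] q [-0.52  0.32  0.65  2.26 -0.65  0.19  2.02] F [0.4 0.3 0.7] w 0.0552 10.9833
```

```bash
python3 - <<'E'
from plan import *
from cell import bot
for tilt in(0,.03,.06,.1):
  for a in(0,.35,.7,1.09):
    r=Ro.from_rotvec(-a*R[:,2]).as_matrix()@Ro.from_rotvec(tilt*R[:,1]).as_matrix()@rot(1)
    q=bot.solve_ik(pos(SX,.033,0)+.019*r[:,2],r);print(tilt,a,None if q is None else np.round(q,3))
E
```

```text
0 0 [ 0.372  0.286 -0.374  2.28   1.217  0.207  0.23 ]
0 0.35 [ 0.372  0.286 -0.374  2.28   1.217  0.207 -0.12 ]
0 0.7 [ 0.372  0.286 -0.374  2.28   1.217  0.207 -0.47 ]
0 1.09 [ 0.372  0.286 -0.374  2.28   1.217  0.207 -0.86 ]
0.03 0 [-0.639  0.353  0.779  2.289 -1.027  0.19   2.372]
0.03 0.35 [-0.624  0.35   0.769  2.291 -1.074  0.194  2.077]
0.03 0.7 [-0.6    0.343  0.748  2.294 -1.122  0.19   1.782]
0.03 1.09 [ 0.556  0.31  -0.555  2.268  1.171  0.23  -0.775]
0.06 0 [-0.53   0.326  0.654  2.265 -0.674  0.192  2.037]
0.06 0.35 [-0.524  0.327  0.664  2.27  -0.825  0.204  1.848]
0.06 0.7 [-0.528  0.329  0.684  2.278 -0.993  0.212  1.674]
0.06 1.09 [-0.52   0.327  0.684  2.291 -1.161  0.209  1.46 ]
0.1 0 [-0.557  0.342  0.696  2.238 -0.629  0.259  1.992]
0.1 0.35 [-0.534  0.34   0.697  2.244 -0.795  0.272  1.827]
0.1 0.7 [-0.511  0.336  0.693  2.258 -0.966  0.275  1.665]
0.1 1.09 [-0.473  0.327  0.664  2.279 -1.156  0.26   1.48 ]
```

I'll use a fixed 0.08 rad tilt and turn the tool rigidly about the switch axis in small steps, watching the moment.

```bash
python3 - <<'E'
from plan import *
from cell import bot,viewer
import cv2
def pose(a,h=.033):
    r=Ro.from_rotvec(-a*R[:,2]).as_matrix()@Ro.from_rotvec(.08*R[:,1]).as_matrix()@rot(1)
    return pos(SX,h,0)+.019*r[:,2],r
def show(t):
    st=bot.read_state();print(t,((st["ee_pos"]-c0)@R).round(4),"F",(st["wrist_force"]@R).round(1),"M",(st["moment"]@R).round(2),"w",round(st["width"],4),round(st["clock"],2));return st["moment"]@R
bot.movep(*pose(0));show("at")
bot.gripper_to(.012,40);m0=show("grip")
for a in list(np.arange(.15,1.0,.15))+[.98,1.03,1.06,1.09,1.12]:
    bot.movep(*pose(a));m=show(round(a,2))
    if a>.9 and abs(m[2]-m0[2])>.6: break
cv2.imwrite("pics/s3.png",cv2.resize(viewer.snapshot("side")["img"][140:310,200:400,::-1],(700,595)))
np.save("a.npy",a)
E
```

```text
at [-0.0327  0.0001  0.0141] F [-0.9 -0.4  0.3] M [-0.    0.44  0.01] w 0.0551 11.23
grip [-0.033  -0.      0.0141] F [0.1 0.1 0.9] M [-0.03  0.46  0.  ] w 0.0195 11.88
0.15 [-0.033  -0.0001  0.0141] F [-0.4 -2.7  2.8] M [-0.82  0.59  0.13] w 0.0195 12.12
0.3 [-0.033  -0.0002  0.0141] F [-0.2 -5.9  3.3] M [-1.6   0.72  0.27] w 0.0193 12.38
0.45 [-0.0331 -0.0003  0.0141] F [-1.7 -8.7  5.3] M [-2.03  0.91  0.33] w 0.0197 12.62
0.6 [-0.0332 -0.0005  0.014 ] F [-3.2 -9.4  6.2] M [-2.36  1.22  0.39] w 0.0197 12.88
0.75 [-0.0333 -0.0006  0.014 ] F [ -4.2 -10.7   7.6] M [-2.67  1.56  0.42] w 0.0199 13.12
0.9 [-0.0333 -0.0006  0.014 ] F [ -4.  -11.9   9.5] M [-2.89  1.83  0.5 ] w 0.0197 13.38
0.98 [-0.0334 -0.0007  0.014 ] F [ -6.  -12.9  10.2] M [-3.03  2.04  0.48] w 0.0202 13.62
1.03 [-0.0335 -0.0007  0.014 ] F [ -6.7 -12.4  11.6] M [-3.09  2.22  0.52] w 0.0197 13.88
1.06 [-0.0334 -0.0007  0.014 ] F [ -6.6 -12.2  12.5] M [-3.17  2.22  0.6 ] w 0.0196 14.12
1.09 [-0.0334 -0.0006  0.014 ] F [ -6.9 -13.7  12.9] M [-3.24  2.33  1.21] w 0.0197 14.38
```

View pics/s3.png

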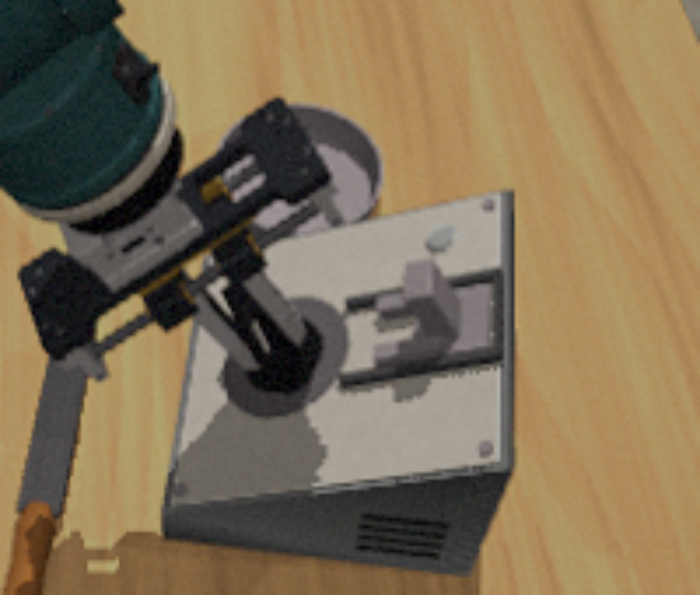

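The picture shows the bar at (270,340), turned about 60° in the fingers. The moment jumped from 0.60 to 1.21 N m, so it is on the stop. The keeper is still up. I'll hold for 1.2 s, let go and back off.

```bash
python3 - <<'E'
from plan import *
from cell import bot,viewer
import cv2
bot.wait(1.2)
st=bot.read_state();print("M",(st["moment"]@R).round(2))
bot.gripper_to(.094);bot.wait(1.0)
p=bot.read_state()["ee_pos"]
bot.move_straight(p+R[:,2]*.06,.1)
bot.move_straight(p+R[:,2]*.06+[-.03,0,.10],.15)
st=bot.read_state();print(st["clock"],st["wrist_force"].round(1),st["ee_pos"].round(3),st["width"])
i=viewer.snapshot("side")["img"][130:384,180:400,::-1]
j=viewer.snapshot("top")["img"][80:334,190:440,::-1]
cv2.imwrite("pics/s4.png",cv2.resize(np.hstack([i,j]),(799,432)))
E
```

```text
M [-3.29  2.3   1.21]
21.0583 [-0.5 -0.6 -0.5] [ 0.493 -0.073  0.245] 0.09392971462864828
```

View pics/s4.png

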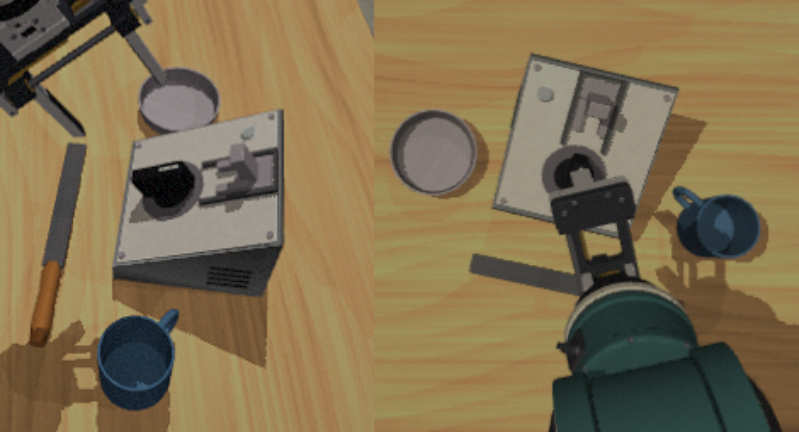

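The switch is back at rest at (165,185), the keeper is up at (238,165), the mug, dish and rasp are where they were, and the arm is clear.

```bash
python3 -c "
from cell import bot
print(bot.job_done())"
```

```text
the job is handed in; nothing more can be done
None
```

The job is handed in at about 21 s: keeper slid to its upper stop and left there, switch twisted to its stop, held over a second and sprung back, and mug, dish and rasp not moved; the console's round disc, perhaps a pilot lamp, looked unchanged, so I have no direct sign that the extractor is running.

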